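# Crispbread from the grill to the cooling rack

## Robot

A 7-joint arm with a two-finger parallel gripper is mounted at the origin on the work surface. World frame = base frame: x ahead of the robot, y to its left, z up, the work surface at z = 0. Lengths are in mm, angles in degrees, forces in N, time in s.
With the tool pointing down it reaches from about 425 to 925 mm from the base axis. Payload 6.8 kg.
Tool frame: the origin (TCP) lies midway between the tips of the shut fingers; the grasp point (between the pads) lies 19 mm behind it; z points along the fingers, y is the line along which they close (so a half turn about z gives the same grasp; the last joint's range is limited). The gripper opens to 85 mm and grips with 20 to 120 N. Pads are 22 mm wide; open, the fingers measure 114 mm over their backs; the gripper's body (76 mm by 85 mm) begins 54 mm behind the grasp point. The pads swing forward as they close: fully open they stand 13 mm farther back than shut.
Start: joints at [-6.194, 27.33, 1.283, 89.118, -0.659, 63.558, -4.761], TCP at [675.016, 0.007, 231.308] pointing down, gripper open.
Joint ranges: [-169.35, 169.35], [-19.33, 120.38], [-80.79, 83.38], [13.8, 139.57], [-78.32, 258.32], [9.67, 109.79], [-169.56, 169.56]. Speed limits (degrees/s): [136.94, 136.94, 180, 180, 180, 180, 180].

## Interface

Orientations are given as a 3x3 rotation matrix whose columns are the frame's x, y, z axes.
In Python, from station import arm, cams, order gives the robot as it stands.
- The arm moves only by the tool move_arm, never from a script. Its argument "deltas" is a list of rows, each a list of 5 numbers: the closure in counts, from 0 (fully open) to 255 (shut), then the shift along the tool's x, y, z in m, then the turn about the tool's z in rad. A call has exactly 5 rows; each row shifts and turns the commanded pose from where the row before left it, along the tool's axes as they then stand; what a row does not reach is not made up. A row lasts 1/12 s, in which the tool goes at most 41.7 mm and 7.16 degrees, less where a joint would pass 70% of its speed; a pose out of reach is approached as far as the arm can. A call is refused whole if a number of a shift passes 0.0417 or a number of a turn 0.125, either way. A call with a gripper value outside its range is refused whole. The fingers move at their own pace and stop on an object; "squeeze" is the grip in N (left out, the last holds). Time passes only in rows, so rows that do not move let the fingers close, or fill a call up. It gives the time, the measured TCP pose, the force, the opening and the grip force at its end, in the units of the state.
- arm.get_obs(): the state, without advancing time (a new reading comes with each control period).
- cams.camera(name): name is "scene" or "side" or "wrist"; returns a dict with "color" (480x640x3 uint8, red, green, blue), "intrinsics" (3x3 intrinsics, pixels), "camera_from_world" (4x4, takes a point from world to camera coordinates); the wrist camera has in their place "mount" (4x4, takes a point from camera to tool coordinates, whose origin is the TCP and whose axes are the flange's). Camera axes: x right, y down, z forward; pixel columns grow to the right and rows downward; lengths in mm; the calibration is good to about 2 mm. A picture is of the moment at which its call begins: read the wrist's pose just before it. There is no depth.
- order.job_done(): hands the job in; it is judged then, once.
The state is a dict: "clock": time; "joints": joint angles; "qvel": joint speeds; "joint_efforts": joint torques, N m; "tool_pos": TCP position; "tool_rot": TCP orientation; "contact_force": force on the tool from outside, world axes, zero at the start; "moment": the same for the moment, N m; "opening": finger opening in mm; "gripper_force": force on a finger pad.
Only numpy, scipy, OpenCV 4.12 (cv2) and the standard library are available. Lean on these libraries where they do the work, as an engineer would, in place of code of your own. Each camera call takes 0.05 s, during which the arm holds its last target. There are 200 camera calls.

## Task

Take the turner from its rest, slide its blade under the crispbread in the toasting grill, carry it out from under the hood and set it down flat and centred across the two rails of the wooden cooling rack, right side up. Then lay the turner back on its rest as you found it. Do not touch the crispbread with the gripper, and leave the other kitchen things where they stand.

Things in the scene. Friction and masses are not known exactly. Their poses are not given: they have to be found in the camera images.
- crispbread: Rigid, dry tan crispbread round with a dimpled top, 124 mm across, 10 mm thick, about 70 g, loose on the grill's deck. Lower edge bevelled: the flat underside is 104 mm across, the bevel rises 5 mm over the outer 10 mm, so a thin edge gets under it. Pushed, it slides back until the grill's back wall stops it. Origin: centre of the underside; z up.
- grill: Fixed steel toasting grill, 250 mm high, open at its mouth (-x) and sides. Hood: open frame with 3 heating tubes, x -176 to 115, y +-95 mm; its front beam (x -176 to -148 mm) is 170 to 250 mm up. With the blade fully in, an upright gripper strikes that beam: lean the hand back. Origin on the counter within 32 mm below the crispbread's start; +x into the grill, z up.
- deck (a point): Point on top of the grill's flat stone deck, straight above the grill's origin, 12 mm above the counter. Axes as the grill's. The deck spans x -170 to 85 mm, y +-85 mm; the back wall's face is at x = 85 mm.
- turner: Loose turner (spatula), 140 g, blade flat on the counter, lug on the rest's saddle. Steel blade 120 (x) x 60 (y) x 2 mm, front edge at x = 60 mm. From its back edge (x = -60, z = 3 mm) a neck 12 mm wide, 5 mm thick rises to -x at 40 deg; 125 to 220 mm up the slope it is the black grip, 16 mm wide (y), 22 mm deep. Origin: underside of blade's centre; x to the front edge, z up.
- turner_grip (a point): Point on the middle line of the turner's grip, 190 mm up the slope, at x = -205.5, z = 125 mm in the turner's frame, 30 mm before the grip's upper end; a good place to grasp, fingers closing across y, hand leaning back towards -x (the fingers pointing down and to +x). Axes as the turner's.
- turner_lug (a point): Middle of the level underside of the black rest lug (24 x 14 mm) under the turner's neck, at x = -138, z = 55 mm in the turner's frame. Axes as the turner's.
- rest: Fixed white ceramic turner rest: post 30 x 50 mm on a 70 mm square foot, level saddle 55 mm high between two flared cheeks (about 34 mm apart, 77 mm high). The turner lies through it along x, blade to +x. Origin on the counter under the saddle, z up.
- saddle (a point): Middle of the rest's saddle, 55 mm above the counter; the turner's lug lies on it. Axes as the rest's.
- rack: Fixed olivewood cooling rack: two rails along x, each 150 mm long, 14 mm wide, 45 mm high, 84 mm clear between them (the blade goes down between them, the crispbread does not). Open at both ends; between the rails only two 10 mm high cross bars on the counter. Its -x end faces roughly as the grill's mouth. Origin: centre, on the counter; z up.
- rack_top (a point): Centre of the rack at the height of the rails' tops, 45 mm above the counter. Axes as the rack's.
- caddy: Bystander: white slotted cutlery caddy with forks and spoons, 130 x 170 mm, up to 220 mm high. Origin under its centre.
- kettle: Bystander: steel kettle, 180 mm across, 230 mm high. Origin under its centre.
- bowl: Bystander: olivewood bowl, 160 mm across, 60 mm high. Origin under its centre.
- mug: Bystander: white mug, 80 mm across, 90 mm high. Origin under its centre.
- jar: Bystander: small glass jar with steel cap, 50 mm across, 60 mm high. Origin under its centre.
- mill: Bystander: dark wooden pepper mill, 52 mm across, 130 mm high. Origin under its centre.
Mind the look-alikes: they are no part of the job. Leave any blue or pink look-alike of the rest alone.

How it is judged:
By the outcome, as a careful person would: the job done as asked, in the order asked, and still so for the second after the job is handed in, with the robot touching nothing.
It also fails if it takes over 66 s, if anything falls off the work surface, if the arm or the gripper's body presses on something with over 40 N, if the wrist force passes 120 N, or if a joint passes its speed limit or range.

## Working session

There is one attempt and no reset: what is moved stays moved. The work goes in short steps, Python scripts to look and compute and a tool call to move; the robot and the scene stay as the last step left them, time stands still between calls to the robot, and variables do not carry over. Pictures are saved under pics/ and viewed, at most 10 in all, crops included, and the job is handed in when it is done.

Besides the shell and the picture viewer there is one more tool, called after "Request:" as name(argument=value, ...) on one line, values as JSON. move_arm: Moves the arm, as the interface text tells. Its arguments: {"type":"object","properties":{"deltas":{"type":"array","items":{"type":"array","items":{"type":"number"}}},"squeeze":{"type":"number"}},"required":["deltas"]}

```bash
mkdir -p pics; ls; cat > h.py <<'E'
import numpy as np, cv2
from station import arm, cams, order
def cam(n):
    c=cams.camera(n); return c["color"][:,:,::-1].copy(),np.array(c["intrinsics"]),np.array(c["camera_from_world"])
def ray(K,T,uv,z):
    d=T[:3,:3].T@np.linalg.inv(K)@np.array([uv[0],uv[1],1.]); o=-T[:3,:3].T@T[:3,3]
    return o+d*(z-o[2])/d[2]
def proj(K,T,p):
    q=K@(T[:3,:3]@np.asarray(p,float)+T[:3,3]); return q[:2]/q[2]
E
python3 - <<'E'
from h import *
for n in("scene","side"):
    im,K,T=cam(n); cv2.imwrite(f"pics/{n}0.png",im); np.savez(n,K=K,T=T); print(n,K[0,0],-T[:3,:3].T@T[:3,3],T[:3,:3].round(2).tolist())
o=arm.get_obs();print(np.round(o["tool_rot"],3),o["contact_force"],o["opening"],o["clock"])
E
```

```text
pics
scene 451.48097485356436 [1544.14397067   97.37072482 1023.55555317] [[-0.11, 0.99, -0.01], [0.68, 0.07, -0.73], [-0.73, -0.08, -0.68]]
side 464.1466027953278 [964.65943538 895.80987152 921.30333928] [[-0.9, 0.44, -0.0], [0.29, 0.58, -0.76], [-0.33, -0.69, -0.65]]
[[ 0.     1.    -0.002]
 [ 1.    -0.    -0.   ]
 [-0.    -0.002 -1.   ]] [1.26564936 0.37806363 0.9540536 ] 85.01975061629642 0.1
```

View pics/scene0.png

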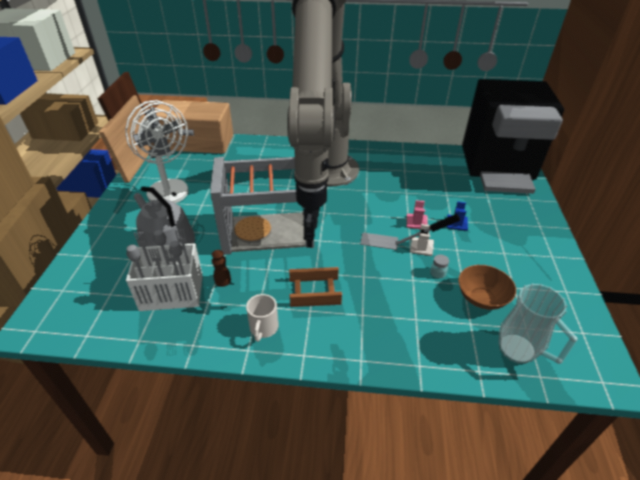

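View pics/side0.png

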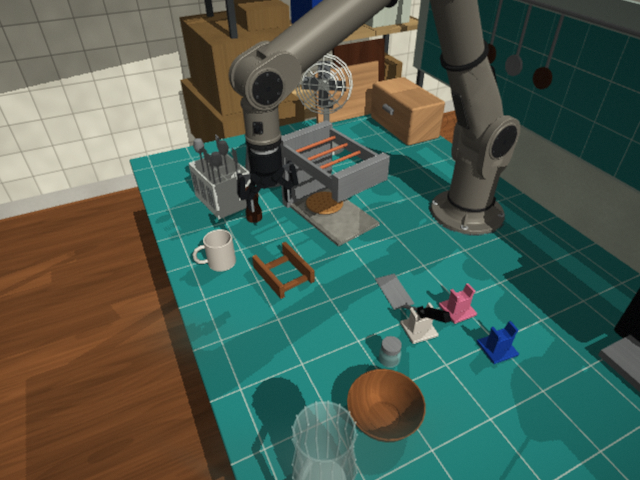

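```bash
python3 - <<'E'
import cv2,numpy as np
def crop(f,x,y,w,h,s): return cv2.resize(cv2.imread(f"pics/{f}0.png")[y:y+h,x:x+w],None,fx=s,fy=s,interpolation=cv2.INTER_CUBIC)
a=crop("scene",355,195,120,70,6.6666); b=crop("scene",205,150,160,120,5)
cv2.imwrite("pics/c1.png",np.vstack([crop("scene",355,195,133,50,6),crop("side",370,268,133,50,6)]))
cv2.imwrite("pics/c1.png",np.hstack([crop("scene",355,195,100,75,4),crop("side",375,268,100,75,4)]))
cv2.imwrite("pics/c1.png",np.vstack([cv2.imread("pics/c1.png"),np.hstack([crop("scene",270,250,100,75,4),crop("side",240,230,100,75,4)])]))
cv2.imwrite("pics/c2.png",np.vstack([np.hstack([crop("scene",200,150,133,100,3),crop("side",270,115,133,100,3)]),np.hstack([crop("scene",225,200,100,75,4)[:,:399],crop("side",285,180,100,75,4)[:,:399]])]))
E
```

```text
(no output)
```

View pics/c1.png

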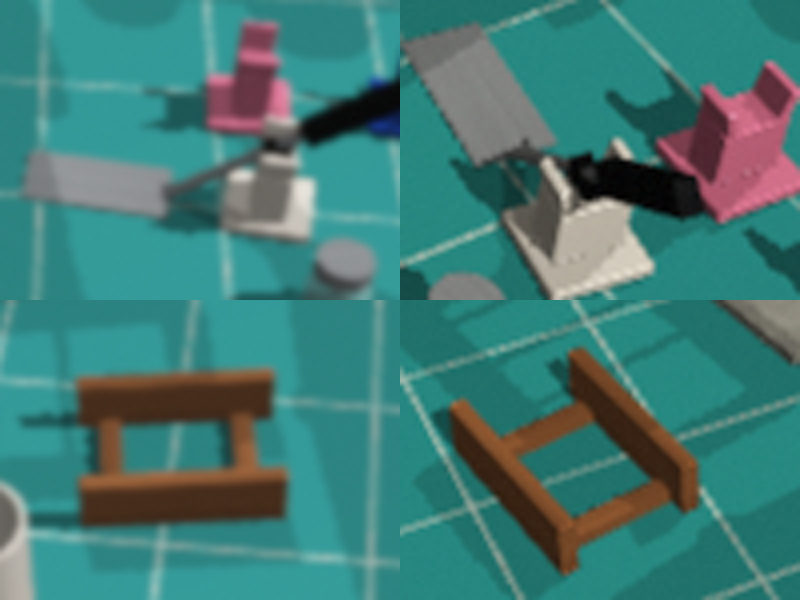

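View pics/c2.png

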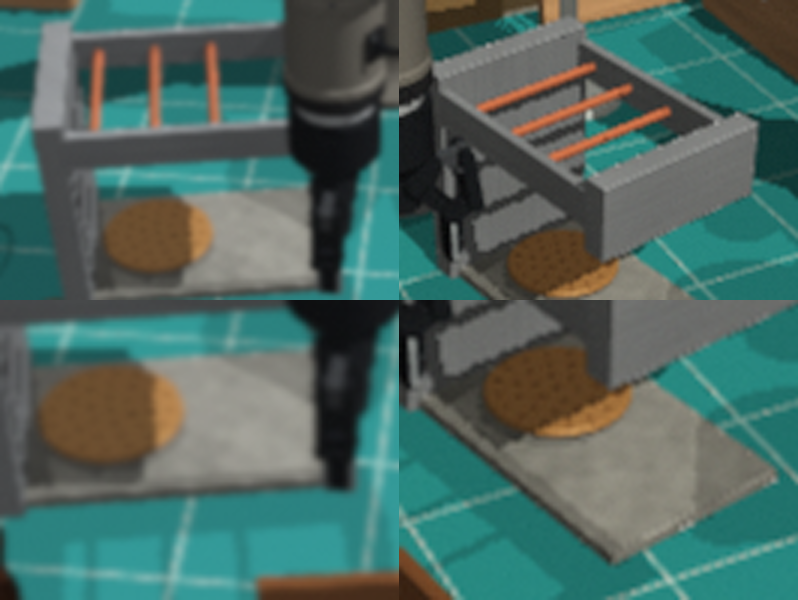

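```bash
cat > fit.py <<'E'
from h import *
from scipy.optimize import least_squares
C={n:np.load(n+".npz") for n in("scene","side")}
def px(off,s,p): return (np.array(p)+.5)/s-.5+off
def fit(obs,x0,name):
    def w(v,p): c,s=np.cos(v[2]),np.sin(v[2]); return [v[0]+c*p[0]-s*p[1],v[1]+s*p[0]+c*p[1],p[2]]
    f=lambda v:np.concatenate([proj(C[n]["K"],C[n]["T"],w(v,p))-uv for n,p,uv in obs])
    r=least_squares(f,x0,x_scale=[10,10,.1],loss="soft_l1"); print(name,r.x[:2].round(1),np.degrees(r.x[2]).round(2),"res",np.round(f(r.x).reshape(-1,2),1).tolist()); return r.x
E
python3 - <<'E'
from fit import *
S=lambda p,q:("scene",p,px((355,195),4,q)); D=lambda p,q:("side",p,px((375,268),4,q))
h=-np.pi/2
fit([S((60,30,2),(22,197)),S((60,-30,2),(30,150)),S((-60,30,2),(163,218)),S((-60,-30,2),(172,168)),
 D((60,30,2),(3,45)),D((60,-30,2),(78,25)),D((-60,30,2),(78,165)),D((-60,-30,2),(155,145))],[600,150,h],"turner")
S=lambda p,q:("scene",p,px((270,250),4,q)); D=lambda p,q:("side",p,px((240,230),4,q))
fit([S((75,-56,45),(78,80)),S((-75,-56,45),(272,70)),S((75,-42,0),(83,122)),S((-75,-42,0),(270,117)),S((75,42,45),(80,182)),S((-75,42,45),(285,168)),S((75,56,0),(82,225)),S((-75,56,0),(287,217)),
 D((75,56,45),(52,105)),D((-75,56,0),(165,272)),D((75,-42,45),(172,52)),D((-75,-42,0),(285,210)),D((-75,-56,45),(297,162))],[750,-100,h],"rack")
D=lambda p,q:("side",p,px((285,180),4,q)); E=lambda p,q:("side",p,px((270,115),3,q)); S=lambda p,q:("scene",p,px((225,200),4,q))
g=fit([D((-170,85,12),(213,250)),D((-170,-85,12),(376,178)),D((85,85,12),(31,95)),S((85,85,12),(25,185)),S((-170,85,12),(330,175)),
 E((-176,95,250),(201,187)),E((-176,-95,250),(358,125)),E((-176,-95,170),(349,200)),E((-176,95,170),(204,262))],[600,-200,h],"grill")
b=fit([S((0,0,20),(112,112)),("side",(0,0,20),px((285,180),4,(159,88)))],[600,-250,0],"bread")
c,s=np.cos(g[2]),np.sin(g[2]); d=b[:2]-g[:2]; print("bread in grill",c*d[0]+s*d[1],-s*d[0]+c*d[1])
E
```

```text
turner [411.7 197.7] -96.79 res [[-0.5, 0.2], [0.0, 0.3], [0.5, 0.4], [-0.1, 0.9], [-0.3, -0.5], [0.4, -0.5], [-0.1, 0.4], [1.3, -0.3]]
rack [654.5   5.9] -80.92 res [[-0.7, -1.2], [0.4, -0.7], [-1.4, 1.8], [0.8, 1.1], [-0.8, -2.0], [0.4, -0.7], [-0.6, 1.1], [-0.3, 0.9], [-0.3, -0.2], [0.2, 1.4], [-0.4, -0.1], [0.6, 1.6], [1.6, -0.2]]
grill [ 407.7 -217.8] 279.1 res [[-0.7, 0.8], [1.8, -1.5], [-0.5, -0.9], [-1.4, 1.6], [0.2, 1.1], [0.3, 0.6], [1.9, 0.1], [2.4, -1.1], [-1.2, 0.1]]
bread [ 410.1 -231.5] 0.0 res [[-0.4, 0.3], [0.4, 0.4]]
bread in grill 13.910698133372962 0.24932989581028675
```

```bash
cat > kin.py <<'E'
import numpy as np
from scipy.optimize import least_squares
lim=np.radians([[-169.35,169.35],[-19.33,120.38],[-80.79,83.38],[13.8,139.57],[-78.32,258.32],[9.67,109.79],[-169.56,169.56]])
def fk(q,L):
    al=[0,-90,90,90,90,90,-90]; a=[0,0,0,52.5,77.5,0,76]; d=[267,0,293,0,342.5,0,97]
    T=np.eye(4)
    for i in range(7):
        ca,sa=np.cos(np.radians(al[i])),np.sin(np.radians(al[i])); c,s=np.cos(q[i]),np.sin(q[i])
        T=T@np.array([[c,-s,0,a[i]],[s*ca,c*ca,-sa,-sa*d[i]],[s*sa,c*sa,ca,ca*d[i]],[0,0,0,1]])
    return T@np.array([[1,0,0,0],[0,1,0,0],[0,0,1,L],[0,0,0,1.]])
E
python3 - <<'E'
from kin import *
q=np.radians([-6.194,27.33,1.283,89.118,-0.659,63.558,-4.761])
print(fk(q,0).round(3))
E
```

```text
[[ 1.00000e+00  0.00000e+00 -3.10000e-02  5.90178e+02]
 [ 0.00000e+00 -1.00000e+00  3.00000e-03 -5.32550e+01]
 [-3.10000e-02 -3.00000e-03 -1.00000e+00  3.10326e+02]
 [ 0.00000e+00  0.00000e+00  0.00000e+00  1.00000e+00]]
```

Request:
move_arm(deltas=[[0,0.02,-0.04,0,0],[0,0.02,-0.04,0,0],[0,0.02,-0.04,0,0],[0,0.02,-0.04,0,0],[0,0.02,-0.04,0,0]])

```text
clock: 0.52
tool_pos: [486.5, 93.7, 230.8]
tool_rot: [[0.0, 1.0, -0.001], [1.0, -0.0, -0.0], [-0.0, -0.001, -1.0]]
contact_force: [0.3, 1.0, 0.7]
opening: 85.1
gripper_force: 0.0
```

```bash
cat >> h.py <<'E'
def rec():
    import json
    o=arm.get_obs(); json.dump({k:np.asarray(v).tolist() for k,v in o.items()},open("log.jsonl","a")); open("log.jsonl","a").write("\n")
    print(round(o["clock"],2),"j",np.round(o["joints"],1).tolist(),"p",np.round(o["tool_pos"],1).tolist(),"R",np.round(o["tool_rot"],3).tolist(),"F",np.round(o["contact_force"],1).tolist(),round(float(o["opening"]),1),np.round(o["gripper_force"],1)); return o
E
python3 -c "
from h import *
rec()"
```

```text
0.52 j [-15.7, 10.6, -2.7, 113.0, 0.6, 56.4, -18.7] p [486.5, 93.7, 230.8] R [[0.0, 1.0, -0.001], [1.0, -0.0, -0.0], [-0.0, -0.001, -1.0]] F [0.3, 1.0, 0.7] 85.1 0.0
```

Request:
move_arm(deltas=[[0,0,-0.02,0,0],[0,0,-0.02,0,0],[0,0,-0.02,0,0],[0,0,-0.02,0,0],[0,0,-0.02,0,0]])

```text
clock: 0.93
tool_pos: [387.4, 93.1, 231.0]
tool_rot: [[-0.0, 1.0, -0.0], [1.0, 0.0, -0.0], [-0.0, -0.0, -1.0]]
contact_force: [-1.1, -0.6, 0.4]
opening: 85.8
gripper_force: 0.0
```

```bash
python3 -c "
from h import *
rec()"
```

```text
0.93 j [-17.5, 1.0, -5.0, 124.0, 0.1, 55.1, -22.6] p [387.4, 93.1, 231.0] R [[-0.0, 1.0, -0.0], [1.0, 0.0, -0.0], [-0.0, -0.0, -1.0]] F [-1.1, -0.6, 0.4] 85.8 0.0
```

Request:
move_arm(deltas=[[0,-0.008,-0.005,0.02,0],[0,-0.008,-0.005,0.02,0],[0,-0.008,-0.005,0.02,0],[0,-0.008,-0.005,0.02,0],[0,0,0,0.02,0]])

```text
clock: 1.35
tool_pos: [367.2, 59.6, 130.3]
tool_rot: [[0.001, 1.0, -0.001], [1.0, -0.001, -0.001], [-0.001, -0.001, -1.0]]
contact_force: [0.2, 0.5, -0.1]
opening: 85.2
gripper_force: 0.0
```

```bash
python3 -c "
from h import *
rec()"
```

```text
1.35 j [-15.5, 7.5, -3.6, 133.4, 0.8, 39.2, -19.8] p [367.2, 59.6, 130.3] R [[0.001, 1.0, -0.001], [1.0, -0.001, -0.001], [-0.001, -0.001, -1.0]] F [0.2, 0.5, -0.1] 85.2 0.0
```

Request:
move_arm(deltas=[[0,0.02,0.01,-0.04,0],[0,0.02,0.01,-0.04,0],[0,0.02,0.01,-0.04,0],[0,0.02,0.01,-0.04,0],[0,0.03,0.01,-0.02,0.118]])

```text
clock: 1.77
tool_pos: [416.5, 163.4, 300.8]
tool_rot: [[0.12, 0.993, 0.004], [0.993, -0.12, 0.001], [0.002, 0.004, -1.0]]
contact_force: [1.6, -0.2, -0.6]
opening: 85.8
gripper_force: 0.0
```

Request:
move_arm(deltas=[[0,0.03,0,0,0],[0,0.03,0,0,0],[0,0.03,0,0,0],[0,0.02,0,0,0],[0,0,0,0,0]])

```text
clock: 2.18
tool_pos: [427.1, 277.8, 296.4]
tool_rot: [[0.112, 0.994, -0.001], [0.994, -0.112, 0.002], [0.002, -0.001, -1.0]]
contact_force: [-0.9, -0.5, 0.5]
opening: 85.2
gripper_force: 0.0
```

```bash
python3 - <<'E'
from h import *
o=rec(); c=cams.camera("wrist"); im=c["color"][:,:,::-1].copy(); cv2.imwrite("pics/w1.png",im)
M=np.array(c["mount"]);K=np.array(c["intrinsics"]);print(M.round(3).tolist(),K.tolist())
np.savez("w1",K=K,M=M,p=o["tool_pos"],R=o["tool_rot"])
E
```

```text
2.18 j [-29.0, 8.9, -12.3, 106.1, 1.9, 65.2, -48.4] p [427.1, 277.8, 296.4] R [[0.112, 0.994, -0.001], [0.994, -0.112, 0.002], [0.002, -0.001, -1.0]] F [-0.9, -0.5, 0.5] 85.2 0.0
[[-0.0, -0.944, -0.329, 84.125], [1.0, -0.0, -0.0, -0.151], [0.0, -0.329, 0.944, -142.426], [0.0, 0.0, 0.0, 1.0]] [[331.17126569510214, 0.0, 323.1578071171665], [0.0, 331.17126569510214, 243.48016581253623], [0.0, 0.0, 1.0]]
```

View pics/w1.png

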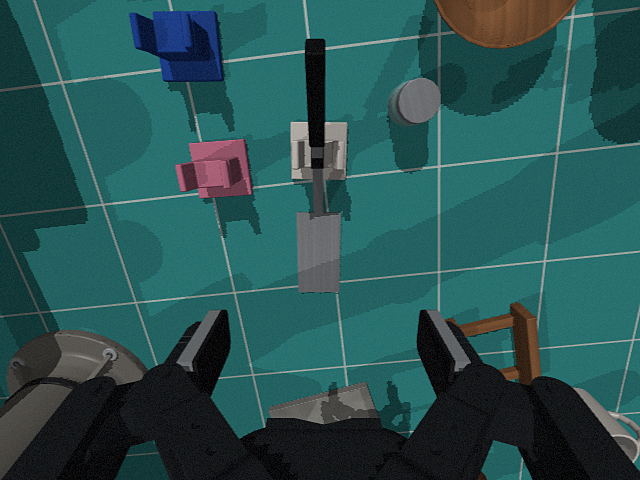

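```bash
cat >> fit.py <<'E'
def wcam(f):
    d=np.load(f+".npz"); Tw=np.eye(4); Tw[:3,:3]=d["R"]; Tw[:3,3]=d["p"]; return {"K":d["K"],"T":np.linalg.inv(Tw@d["M"])}
E
python3 - <<'E'
from fit import *
C["w1"]=wcam("w1"); W=lambda p,q:("w1",p,np.array(q,float))
v=fit([W((-60,-30,2),(297.5,213)),W((-60,30,2),(338.5,212)),W((60,-30,2),(299.5,291.5)),W((60,30,2),(340.5,293)),W((-225,0,148),(315.5,40))],[411,197,-1.68],"turner")
c,s=np.cos(v[2]),np.sin(v[2])
for d in(205,200): 
  x=-60-d*.766; print(d,v[:2]+x*np.array([c,s]),3+d*.6428)
print("rack pts", [ray(C["w1"]["K"],C["w1"]["T"],q,45).round(1).tolist() for q in((510,306),(534,304))])
E
```

```text
turner [412.4 196.8] -96.25 res [[-0.5, -1.3], [2.9, -0.4], [-0.1, -0.1], [-0.3, -1.7], [-0.1, 7.8]]
205 [435.99381708 412.55817001] 134.774
200 [435.57718258 408.75089859] 131.56
rack pts [[660.8, 108.8, 45.0], [692.6, 108.3, 45.0]]
```

Request:
move_arm(deltas=[[0,0.0267,-0.0012,0.012,0],[0,0.0267,-0.0012,0.012,0],[0,0.0267,-0.0012,0.012,0],[0,0.0267,-0.0013,0.012,0],[0,0.0267,-0.0013,0.012,0]])

```text
clock: 2.65
tool_pos: [438.1, 405.8, 236.0]
tool_rot: [[0.12, 0.993, 0.0], [0.993, -0.12, -0.001], [-0.001, 0.0, -1.0]]
contact_force: [0.5, -0.4, 0.5]
opening: 85.2
gripper_force: 0.0
```

Request:
move_arm(deltas=[[0,0,0,0.02,0],[0,0,0,0.02,0],[0,0,0,0.02,0],[0,0,0,0.01,0],[0,0,0,0,0]])

```text
clock: 3.07
tool_pos: [436.8, 403.9, 164.2]
tool_rot: [[0.119, 0.993, -0.003], [0.993, -0.119, -0.004], [-0.005, -0.003, -1.0]]
contact_force: [-0.2, -0.5, -0.5]
opening: 85.2
gripper_force: 0.0
```

```bash
python3 - <<'E'
from h import *
o=rec(); c=cams.camera("wrist"); im=c["color"][:,:,::-1].copy(); cv2.imwrite("pics/w2.png",im)
np.savez("w2",K=c["intrinsics"],M=c["mount"],p=o["tool_pos"],R=o["tool_rot"])
E
```

```text
3.07 j [-38.1, 24.8, -13.9, 103.1, 7.2, 53.3, -61.9] p [436.8, 403.9, 164.2] R [[0.119, 0.993, -0.003], [0.993, -0.119, -0.004], [-0.005, -0.003, -1.0]] F [-0.2, -0.5, -0.5] 85.2 0.0
```

View pics/w2.png

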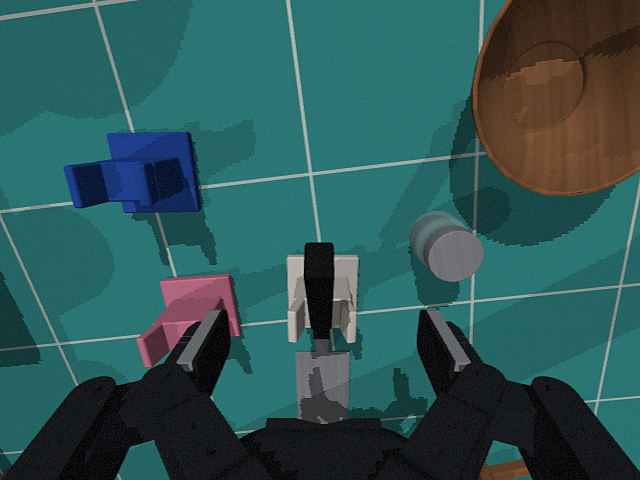

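Request:
move_arm(deltas=[[0,0.004,-0.001,0.015,0],[0,0.003,0,0.015,0],[0,0,0,0.012,0],[0,0,0,0.004,0],[0,0,0,0,0]])

```text
clock: 3.53
tool_pos: [437.3, 412.8, 120.4]
tool_rot: [[0.118, 0.993, -0.001], [0.993, -0.118, -0.001], [-0.001, -0.001, -1.0]]
contact_force: [0.0, -0.8, 0.0]
opening: 85.0
gripper_force: 0.0
```

```bash
python3 - <<'E'
from fit import *
rec()
c=wcam("w2"); print([ray(c["K"],c["T"],(319,243),z).round(1).tolist() for z in(136,145,153)])
E
```

```text
3.53 j [-39.0, 28.2, -13.5, 104.3, 8.5, 48.5, -63.4] p [437.3, 412.8, 120.4] R [[0.118, 0.993, -0.001], [0.993, -0.118, -0.001], [-0.001, -0.001, -1.0]] F [0.0, -0.8, 0.0] 85.0 0.0
[[437.3, 428.8, 136.0], [437.8, 431.9, 145.0], [438.3, 434.7, 153.0]]
```

Request:
move_arm(deltas=[[0,-0.002,0,0.001,0],[255,0,0,0,0],[255,0,0,0,0],[255,0,0,0,0],[255,0,0,0,0]], squeeze=110)

```text
clock: 3.95
tool_pos: [437.4, 411.7, 120.3]
tool_rot: [[0.118, 0.993, 0.001], [0.993, -0.118, 0.001], [0.001, 0.001, -1.0]]
contact_force: [-0.7, 0.4, 0.5]
opening: 38.3
gripper_force: 0.0
```

Request:
move_arm(deltas=[[255,0,0,0,0],[255,0,0,0,0],[255,0,0,0,0],[255,0,0,0,0],[255,0,0,0,0]])

```text
clock: 4.37
tool_pos: [437.2, 411.5, 119.9]
tool_rot: [[0.118, 0.993, 0.0], [0.993, -0.118, -0.0], [-0.0, 0.0, -1.0]]
contact_force: [0.0, -1.0, 0.8]
opening: 14.2
gripper_force: 107.2
```

```bash
python3 - <<'E'
from fit import *
rec()
E
```

```text
4.37 j [-38.9, 28.2, -13.5, 104.5, 8.5, 48.3, -63.3] p [437.2, 411.5, 119.9] R [[0.118, 0.993, 0.0], [0.993, -0.118, -0.0], [-0.0, 0.0, -1.0]] F [0.0, -1.0, 0.8] 14.2 107.2
```

Request:
move_arm(deltas=[[255,0,0,-0.01,0],[255,0,0,-0.025,0],[255,0,0,-0.03,0],[255,0,0,-0.03,0],[255,0,0,-0.005,-0.09]])

```text
clock: 4.78
tool_pos: [438.8, 413.9, 225.9]
tool_rot: [[0.028, 1.0, 0.006], [1.0, -0.028, 0.006], [0.007, 0.006, -1.0]]
contact_force: [1.1, 0.9, -1.1]
opening: 14.3
gripper_force: 107.5
```

Request:
move_arm(deltas=[[255,0,0,0,-0.09],[255,0,0,0,-0.0975],[255,0,0,0,0],[255,0,0,0,0],[255,0,0,0,0]])

```text
clock: 5.2
tool_pos: [437.1, 411.4, 219.8]
tool_rot: [[-0.156, 0.988, -0.0], [0.988, 0.156, -0.0], [-0.0, -0.0, -1.0]]
contact_force: [-0.2, -0.4, -1.8]
opening: 14.2
gripper_force: 107.5
```

```bash
cat > go.py <<'E'
from h import *
def to(x,y,z,yaw):
    o=rec(); R=np.array(o["tool_rot"]); d=R.T@(np.array([x,y,z])-o["tool_pos"]); a=np.degrees(np.arctan2(R[1,0],R[0,0]))
    print("yaw",a.round(2),"delta tool",(d/1000).round(4),"turn",np.radians(-(yaw-a)).round(4))
E
python3 - <<'E'
from go import *
to(334.2,242.5,180,99.1)
im,K,T=cam("side"); cv2.imwrite("pics/s1.png",im); im,K,T=cam("scene"); cv2.imwrite("pics/sc1.png",im)
E
```

```text
5.2 j [-35.7, 22.0, -17.4, 99.5, 7.5, 59.6, -46.8] p [437.1, 411.4, 219.8] R [[-0.156, 0.988, -0.0], [0.988, 0.156, -0.0], [-0.0, -0.0, -1.0]] F [-0.2, -0.4, -1.8] 14.2 107.5
yaw 98.97 delta tool [-0.1508 -0.1279  0.0398] turn -0.0023
```

```bash
python3 - <<'E'
import cv2,numpy as np
def crop(f,x,y,w,h,s): return cv2.resize(cv2.imread(f"pics/{f}.png")[y:y+h,x:x+w],None,fx=s,fy=s,interpolation=cv2.INTER_CUBIC)
cv2.imwrite("pics/m1.png",np.vstack([crop("sc1",205,150,160,60,5),np.hstack([crop("sc1",215,200,100,75,4),crop("s1",350,180,100,75,4)])]))
E
```

```text
(no output)
```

View pics/m1.png

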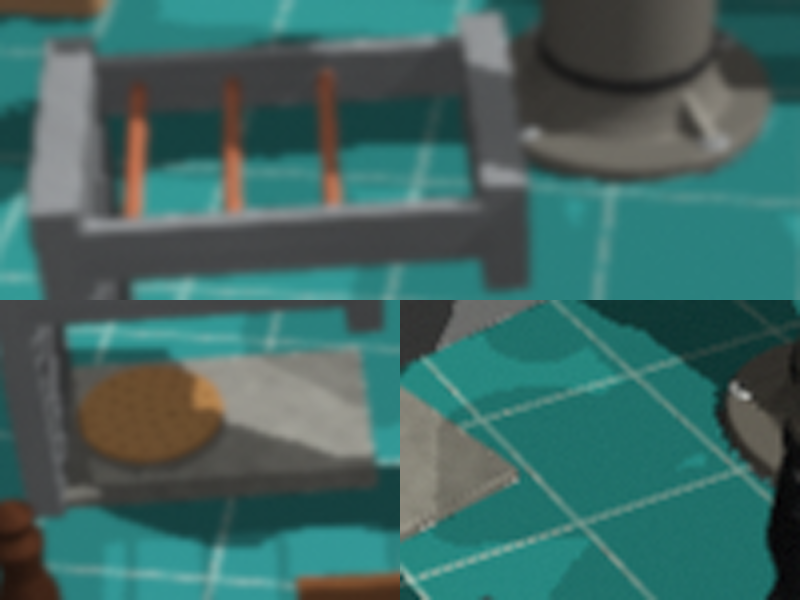

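```bash
python3 - <<'E'
from fit import *
h=-1.41
D=lambda p,q:("side",p,px((285,180),4,q)); E=lambda p,q:("side",p,px((270,115),3,q)); S=lambda p,q:("scene",p,px((215,200),4,q)); H=lambda p,q:("scene",p,px((205,150),5,q))
g=fit([D((-170,85,12),(213,250)),D((-170,-85,12),(376,178)),S((-170,-85,12),(360,50)),S((-170,85,0),(374,187)),
H((-176,-95,250),(502,12)),H((-176,95,250),(525,185)),H((-176,95,170),(528,288)),H((-148,95,250),(480,185)),H((-148,-95,250),(462,15)),H((115,95,250),(33,213)),H((115,-95,250),(50,40)),
 E((-176,95,250),(201,187)),E((-176,-95,250),(358,125)),E((-176,-95,170),(349,200)),E((-176,95,170),(204,262))],[408,-218,h],"grill")
b=np.array([410.1,-231.5]);c,s=np.cos(g[2]),np.sin(g[2]); d=b-g[:2]; print("bread in grill",c*d[0]+s*d[1],-s*d[0]+c*d[1])
E
```

```text
grill [ 413.4 -216.4] -79.09 res [[-0.2, 1.4], [1.2, -1.8], [-0.1, 0.0], [0.2, 0.8], [0.1, 0.4], [0.3, 0.4], [-0.1, 1.3], [-0.3, 0.9], [-0.6, 0.3], [-2.1, 0.1], [-0.6, -0.7], [1.0, 1.2], [1.2, -0.3], [1.8, -1.4], [-0.5, 0.8]]
bread in grill 14.250145324299801 -6.073181569572997
```

Request:
move_arm(deltas=[[255,0,0,0,-0.027],[255,-0.019,-0.016,0.004,0],[255,-0.019,-0.016,0.004,0],[255,-0.019,-0.016,0.004,0],[255,-0.019,-0.016,0.004,0]])

```text
clock: 5.72
tool_pos: [387.7, 324.1, 203.5]
tool_rot: [[-0.186, 0.983, -0.0], [0.983, 0.186, -0.0], [-0.0, -0.0, -1.0]]
contact_force: [0.1, 0.1, -1.2]
opening: 14.3
gripper_force: 107.5
```

Request:
move_arm(deltas=[[255,-0.019,-0.016,0.004,0],[255,-0.019,-0.016,0.005,0],[255,-0.019,-0.016,0.005,0],[255,-0.019,-0.016,0.005,0],[255,-0.015,-0.015,0.005,0]])

```text
clock: 6.13
tool_pos: [326.9, 219.3, 179.5]
tool_rot: [[-0.185, 0.983, 0.0], [0.983, 0.185, -0.0], [-0.0, -0.0, -1.0]]
contact_force: [0.2, -0.5, -0.2]
opening: 14.2
gripper_force: 107.5
```

```bash
python3 - <<'E'
from go import *
to(345.4,118.0,140,100.5)
E
```

```text
6.13 j [-25.8, 5.4, -17.9, 127.3, 2.3, 47.6, -34.6] p [326.9, 219.3, 179.5] R [[-0.185, 0.983, 0.0], [0.983, 0.185, -0.0], [-0.0, -0.0, -1.0]] F [0.2, -0.5, -0.2] 14.2 107.5
yaw 100.68 delta tool [-0.103  -0.0006  0.0396] turn 0.0031
```

Request:
move_arm(deltas=[[255,-0.02,0,0.007,0],[255,-0.02,0,0.007,0],[255,-0.02,0,0.007,0],[255,-0.02,0,0.007,0],[255,-0.02,0,0.007,0]])

```text
clock: 6.55
tool_pos: [346.3, 121.9, 144.7]
tool_rot: [[-0.186, 0.982, 0.001], [0.982, 0.186, 0.0], [0.0, 0.001, -1.0]]
contact_force: [0.2, -0.2, -1.1]
opening: 14.0
gripper_force: 107.5
```

Request:
move_arm(deltas=[[255,0,0,0.004,0],[255,0,0,0,0],[255,0,0,0,0],[255,0,0,0,0],[255,0,0,0,0]])

```text
clock: 6.97
tool_pos: [346.4, 123.7, 141.2]
tool_rot: [[-0.187, 0.982, 0.001], [0.982, 0.187, 0.001], [0.0, 0.001, -1.0]]
contact_force: [-0.4, 0.1, -1.3]
opening: 14.3
gripper_force: 107.5
```

```bash
python3 - <<'E'
from go import *
to(345.4,118.0,132,100.5)
im,K,T=cam("side"); cv2.imwrite("pics/s2.png",im); im2,K,T=cam("scene"); cv2.imwrite("pics/sc2.png",im2)
c=lambda im,x,y,w,h,s:cv2.resize(im[y:y+h,x:x+w],None,fx=s,fy=s,interpolation=cv2.INTER_CUBIC)
cv2.imwrite("pics/m2.png",np.hstack([c(im2,215,170,100,100,4),c(im,285,170,100,100,4)]))
E
```

```text
6.97 j [-17.5, 6.3, -12.5, 132.9, 2.1, 40.9, -20.7] p [346.4, 123.7, 141.2] R [[-0.187, 0.982, 0.001], [0.982, 0.187, 0.001], [0.0, 0.001, -1.0]] F [-0.4, 0.1, -1.3] 14.3 107.5
yaw 100.78 delta tool [-0.0054 -0.002   0.0092] turn 0.0049
```

View pics/m2.png

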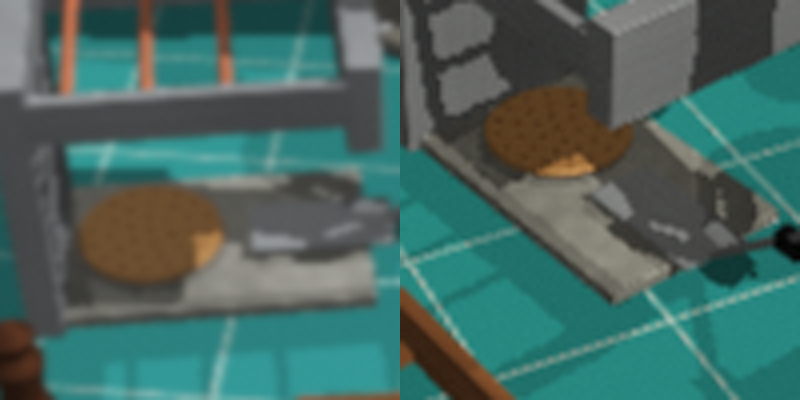

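```bash
python3 - <<'E'
from fit import *
S=C["scene"]; yaw=np.radians(100.78); x=np.array([np.cos(yaw),np.sin(yaw)]); p=np.array([346.4,123.7])
for q in((253,200),(250,253)): print("meas",ray(S["K"],S["T"],px((215,170),4,q),23).round(1))
for y in(-30,30): 
  w=p-(216.3+60)*x+y*np.array([np.sin(yaw),-np.cos(yaw)]); print("pred",w.round(1),[(((proj(C[n]["K"],C[n]["T"],[*w,23])-o)+.5)*4-.5).round(0) for n,o in(("scene",(215,170)),("side",(285,170)))])
for n,q,o in(("scene",(151,232),(215,170)),("side",(158,130),(285,170))): print("bread",n,ray(C[n]["K"],C[n]["T"],px(o,4,q),20).round(1))
E
```

```text
meas [ 361.4 -150.9   23. ]
meas [ 430.1 -142.2   23. ]
pred [ 368.6 -153.3] [array([249., 205.]), array([250., 164.])]
pred [ 427.5 -142.1] [array([251., 251.]), array([191., 191.])]
bread scene [ 408.6 -231.2   20. ]
bread side [ 412.3 -231.9   20. ]
```

Request:
move_arm(deltas=[[255,0,-0.003,0.003,0],[255,0,0,0.003,0],[255,0,0,0.002,0],[255,0,0,0,0],[255,0,0,0,0]])

```text
clock: 7.48
tool_pos: [343.1, 122.0, 132.6]
tool_rot: [[-0.185, 0.983, -0.0], [0.983, 0.185, -0.0], [-0.0, -0.0, -1.0]]
contact_force: [0.1, -0.2, -1.9]
opening: 14.0
gripper_force: 107.6
```

Request:
move_arm(deltas=[[255,0,0,0.001,0],[255,0,0,0,0],[255,0,0,0.001,0],[255,0,0,0,0],[255,0,0,0,0]])

```text
clock: 7.9
tool_pos: [343.5, 122.4, 131.0]
tool_rot: [[-0.186, 0.983, 0.001], [0.983, 0.186, 0.0], [0.0, 0.001, -1.0]]
contact_force: [-1.3, 1.3, 2.2]
opening: 14.3
gripper_force: 108.1
```

Request:
move_arm(deltas=[[255,-0.01,0,0,0],[255,-0.01,0,0,0],[255,-0.01,0,0,0],[255,-0.01,0,0,0],[255,-0.01,0,0,0]])

```text
clock: 8.32
tool_pos: [353.7, 73.6, 131.5]
tool_rot: [[-0.186, 0.982, 0.003], [0.982, 0.186, 0.002], [0.001, 0.003, -1.0]]
contact_force: [-1.3, 3.9, 6.3]
opening: 14.7
gripper_force: 108.5
```

Request:
move_arm(deltas=[[255,-0.008,0,0,0],[255,-0.008,0,0,0],[255,-0.008,0,0,0],[255,-0.008,0,0,0],[255,-0.008,0,0,0]])

```text
clock: 8.73
tool_pos: [361.1, 34.4, 131.5]
tool_rot: [[-0.186, 0.982, 0.003], [0.982, 0.186, 0.001], [0.001, 0.003, -1.0]]
contact_force: [-1.4, 5.4, 6.4]
opening: 14.5
gripper_force: 108.5
```

```bash
python3 - <<'E'
from go import *
to(366.7,3.0,131,100.7)
E
```

```text
8.73 j [-8.5, 6.6, -7.2, 134.3, 1.2, 39.0, -5.9] p [361.1, 34.4, 131.5] R [[-0.186, 0.982, 0.003], [0.982, 0.186, 0.001], [0.001, 0.003, -1.0]] F [-1.4, 5.4, 6.4] 14.5 108.5
yaw 100.74 delta tool [-0.0319 -0.0004  0.0005] turn 0.0008
```

Request:
move_arm(deltas=[[255,-0.005,0,0,0],[255,-0.005,0,0,0],[255,-0.005,0,0,0],[255,-0.003,0,0,0],[255,0,0,0,0]])

```text
clock: 9.15
tool_pos: [364.6, 16.5, 131.5]
tool_rot: [[-0.186, 0.983, 0.003], [0.983, 0.186, 0.001], [0.001, 0.003, -1.0]]
contact_force: [-0.0, 3.8, 4.3]
opening: 14.1
gripper_force: 108.4
```

Request:
move_arm(deltas=[[255,-0.003,0,0,0],[255,-0.003,0,0,0],[255,-0.002,0,0,0],[255,0,0,0,0],[255,0,0,0,0]])

```text
clock: 9.57
tool_pos: [366.0, 8.9, 131.5]
tool_rot: [[-0.186, 0.982, 0.003], [0.982, 0.186, 0.001], [0.001, 0.003, -1.0]]
contact_force: [0.5, 4.0, 4.7]
opening: 14.4
gripper_force: 108.6
```

```bash
python3 - <<'E'
from go import *
to(366.7,3.0,131,100.7)
im,K,T=cam("side"); cv2.imwrite("pics/s3.png",im); im2,K,T=cam("scene"); cv2.imwrite("pics/sc3.png",im2)
c=lambda im,x,y,w,h,s:cv2.resize(im[y:y+h,x:x+w],None,fx=s,fy=s,interpolation=cv2.INTER_CUBIC)
cv2.imwrite("pics/m3.png",np.hstack([c(im2,215,150,100,120,4),c(im,285,150,100,120,4)]))
E
```

```text
9.57 j [-5.8, 6.8, -5.7, 134.0, 1.0, 39.0, -1.5] p [366.0, 8.9, 131.5] R [[-0.186, 0.982, 0.003], [0.982, 0.186, 0.001], [0.001, 0.003, -1.0]] F [0.5, 4.0, 4.7] 14.4 108.6
yaw 100.74 delta tool [-0.006  -0.0004  0.0005] turn 0.0007
```

View pics/m3.png

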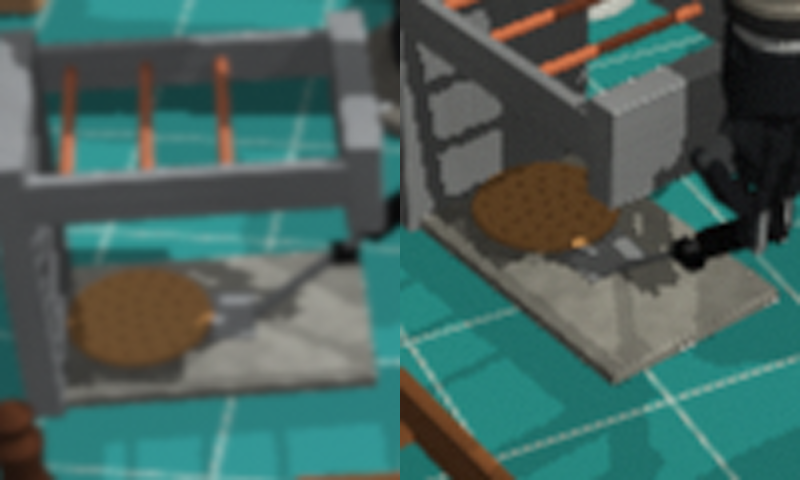

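Request:
move_arm(deltas=[[255,-0.003,0,0,0],[255,-0.003,0,0,0],[255,0,0,0,0],[255,0.001,0,-0.002,0],[255,0.002,0,-0.003,0]])

```text
clock: 10.08
tool_pos: [364.5, 4.9, 135.5]
tool_rot: [[-0.185, 0.983, -0.002], [0.983, 0.185, -0.0], [0.0, -0.002, -1.0]]
contact_force: [-0.6, -0.5, -2.5]
opening: 14.5
gripper_force: 107.4
```

Request:
move_arm(deltas=[[255,0.002,0,-0.004,0],[255,0.003,0,-0.005,0],[255,0.004,0,-0.006,0],[255,0.004,0,-0.006,0],[255,0.004,0,-0.006,0]])

```text
clock: 10.5
tool_pos: [362.0, 22.4, 163.5]
tool_rot: [[-0.186, 0.983, 0.0], [0.983, 0.186, 0.0], [0.0, 0.0, -1.0]]
contact_force: [0.6, -0.3, -3.1]
opening: 14.2
gripper_force: 107.4
```

```bash
python3 - <<'E'
from go import *
to(345,120,180,100.7)
E
```

```text
10.5 j [-7.0, 3.2, -6.6, 132.4, 0.5, 44.4, -3.3] p [362.0, 22.4, 163.5] R [[-0.186, 0.983, 0.0], [0.983, 0.186, 0.0], [0.0, 0.0, -1.0]] F [0.6, -0.3, -3.1] 14.2 107.4
yaw 100.69 delta tool [ 0.0991  0.0014 -0.0165] turn -0.0001
```

Request:
move_arm(deltas=[[255,0.007,0,-0.004,0],[255,0.01,0,-0.004,0],[255,0.012,0,-0.004,0],[255,0.014,0,-0.004,0],[255,0.014,0,-0.004,0]])

```text
clock: 10.92
tool_pos: [351.2, 78.9, 183.3]
tool_rot: [[-0.185, 0.983, 0.0], [0.983, 0.185, 0.0], [0.0, 0.0, -1.0]]
contact_force: [0.4, 0.2, -2.7]
opening: 14.2
gripper_force: 107.5
```

Request:
move_arm(deltas=[[255,0.014,0,-0.003,0],[255,0.014,0,-0.002,0],[255,0.014,0,-0.002,0],[255,0.014,0.003,-0.002,0],[255,0.014,0.006,0,0]])

```text
clock: 11.33
tool_pos: [346.8, 149.4, 192.4]
tool_rot: [[-0.186, 0.983, 0.001], [0.983, 0.186, 0.0], [-0.0, 0.001, -1.0]]
contact_force: [0.4, -0.8, -1.8]
opening: 14.6
gripper_force: 107.4
```

Request:
move_arm(deltas=[[255,0.013,0.01,0,0],[255,0.012,0.014,0,0],[255,0.01,0.016,0,0],[255,0.008,0.018,0,0],[255,0.006,0.02,0,0]])

```text
clock: 11.75
tool_pos: [414.9, 212.6, 192.1]
tool_rot: [[-0.187, 0.982, 0.0], [0.982, 0.187, 0.0], [0.0, 0.0, -1.0]]
contact_force: [0.3, -0.2, -1.9]
opening: 14.6
gripper_force: 107.4
```

```bash
python3 - <<'E'
from go import *
to(608,300,195,99.5)
E
```

```text
11.75 j [-20.3, 11.3, -16.3, 118.3, 4.0, 50.9, -28.0] p [414.9, 212.6, 192.1] R [[-0.187, 0.982, 0.0], [0.982, 0.187, 0.0], [0.0, 0.0, -1.0]] F [0.3, -0.2, -1.9] 14.6 107.4
yaw 100.77 delta tool [ 0.0498  0.206  -0.0029] turn 0.0222
```

```bash
cat > br.py <<'E'
from fit import *
def find(im,K,T,guess,r=45,ref=None):
    u,v=proj(K,T,guess); x0,y0=int(u-r),int(v-r); roi=im[max(y0,0):y0+2*r,max(x0,0):x0+2*r]
    h=cv2.cvtColor(roi,cv2.COLOR_BGR2HSV); m=cv2.inRange(h,(9,90,50),(21,255,255))
    m=cv2.morphologyEx(m,cv2.MORPH_OPEN,np.ones((3,3),np.uint8))
    cs,_=cv2.findContours(m,cv2.RETR_EXTERNAL,cv2.CHAIN_APPROX_NONE)
    out=[]
    for c in sorted(cs,key=cv2.contourArea)[::-1][:3]:
        if cv2.contourArea(c)<30: continue
        hull=cv2.convexHull(c); (cx,cy),(a,b),an=cv2.fitEllipse(hull) if len(hull)>=5 else ((0,0),(0,0),0)
        out.append(((round(cx+x0,1),round(cy+y0,1)),round(a,1),round(b,1),round(an),cv2.contourArea(c)))
    return (u.round(1),v.round(1)),out
E
python3 - <<'E'
from br import *
for f,n in(("sc3","scene"),("s3","side")):
    im=cv2.imread(f"pics/{f}.png"); print(f,find(im,C[n]["K"],C[n]["T"],[412,-238,22]))
    p=proj(C[n]["K"],C[n]["T"],[412,-238,22]).astype(int); print(cv2.cvtColor(im[p[1]-3:p[1]+3,p[0]-3:p[0]+3],cv2.COLOR_BGR2HSV).reshape(-1,3).mean(0))
for n in("scene","side"):
    im,K,T=cam(n); cv2.imwrite(f"pics/{n}4.png",im); print(n,find(im,K,T,[461,-30,84]))
    p=proj(K,T,[461,-30,84]).astype(int); print(cv2.cvtColor(im[p[1]-3:p[1]+3,p[0]-3:p[0]+3],cv2.COLOR_BGR2HSV).reshape(-1,3).mean(0))
E
```

```text
sc3 ((np.float64(250.1), np.float64(227.7)), [((249.4, 229.1), 24.2, 35.9, 83, 656.0), ((218.8, 257.8), 11.1, 17.1, 161, 97.0)])
[ 15.72222222 143.61111111 104.88888889]
s3 ((np.float64(323.4), np.float64(200.7)), [((320.8, 201.5), 22.9, 36.4, 90, 576.5)])
[ 15.16666667 162.33333333  86.61111111]
scene ((np.float64(309.3), np.float64(227.3)), [((309.6, 229.8), 25.0, 37.9, 89, 708.0), ((315.0, 270.1), 4.4, 52.5, 88, 103.5)])
[ 15.11111111 149.16666667  80.80555556]
side ((np.float64(339.7), np.float64(225.0)), [((335.9, 229.2), 27.3, 42.6, 93, 877.0), ((300.4, 261.8), 13.6, 25.7, 130, 152.0)])
[ 14.97222222 163.08333333  69.33333333]
```

```bash
python3 - <<'E'
from br import *
from scipy.optimize import minimize
obs={}
for n,(x0,y0,x1,y1) in(("scene",(282,260,352,312)),("side",(245,236,325,302))):
    im=cv2.imread(f"pics/{n}0.png"); h=cv2.cvtColor(im,cv2.COLOR_BGR2HSV); m=np.zeros(im.shape[:2],np.uint8)
    m[y0:y1,x0:x1]=cv2.inRange(h,(3,90,40),(18,255,255))[y0:y1,x0:x1]
    p=np.argwhere(m)[:,::-1].astype(np.int32); hull=cv2.convexHull(p); obs[n]=hull[:,0].astype(float); print(n,m.sum()/255,hull[:,0].min(0),hull[:,0].max(0))
dirs=[np.array([np.cos(a),np.sin(a)]) for a in np.linspace(0,2*np.pi,48,endpoint=False)]
V=[(x,y,z) for x in(-75,75) for y in(-56,56) for z in(0,45)]
def f(v):
    c,s=np.cos(v[2]),np.sin(v[2]); r=[]
    for n in obs:
        P=np.array([proj(C[n]["K"],C[n]["T"],[v[0]+c*p[0]-s*p[1],v[1]+s*p[0]+c*p[1],p[2]]) for p in V])
        r+=[(P@d).max()-(obs[n]@d).max()-.3 for d in dirs]
    return np.array(r)
for x0 in([654,6,-1.41],[650,0,-1.5]):
    r=least_squares(f,x0,x_scale=[10,10,.1],loss="soft_l1"); print(r.x[:2].round(1),np.degrees(r.x[2]).round(2),np.sqrt((f(r.x)**2).mean()).round(2))
v=[654.5,5.9,np.radians(-80.9)];print(np.sqrt((f(v)**2).mean()).round(2))
E
```

```text
scene 1247.0 [290 268] [340 305]
side 1174.0 [253 243] [313 297]
[655.4   4. ] -81.7 1.65
[655.4   4. ] -81.7 1.65
1.67
```

Request:
move_arm(deltas=[[255,0,0.008,0,0.004],[255,0,0.014,0,0.006],[255,0,0.02,0,0.006],[255,0,0.024,0,0.006],[255,0,0.024,0,0.006]])

```text
clock: 12.27
tool_pos: [503.9, 226.4, 191.9]
tool_rot: [[-0.158, 0.988, -0.0], [0.988, 0.158, -0.0], [-0.0, -0.0, -1.0]]
contact_force: [-0.2, 0.3, -2.1]
opening: 14.1
gripper_force: 107.5
```

Request:
move_arm(deltas=[[255,0,0.024,0,0.006],[255,0,0.024,0,0.002],[255,0,0.022,0,0],[255,0,0.02,0,0],[255,0,0.014,0,0]])

```text
clock: 12.68
tool_pos: [607.7, 242.0, 191.6]
tool_rot: [[-0.149, 0.989, -0.0], [0.989, 0.149, -0.0], [-0.0, -0.0, -1.0]]
contact_force: [0.7, 0.0, -2.0]
opening: 14.3
gripper_force: 107.5
```

Request:
move_arm(deltas=[[255,0,0.008,0,0],[255,0,0.004,0,0],[255,0,0,0,0],[255,0,0,0,0],[255,0,0,0,0]])

```text
clock: 13.1
tool_pos: [617.3, 244.1, 191.8]
tool_rot: [[-0.15, 0.989, -0.001], [0.989, 0.15, -0.0], [-0.0, -0.001, -1.0]]
contact_force: [0.3, -0.6, -2.3]
opening: 14.4
gripper_force: 107.5
```

```bash
cat > disk.py <<'E'
from br import *
A=np.linspace(0,2*np.pi,40,endpoint=False); dirs=np.c_[np.cos(A),np.sin(A)]
def disk(ims,g,r=32):
    obs={}
    for n in ims:
        u,v=proj(C[n]["K"],C[n]["T"],g).astype(int); im=ims[n]; h=cv2.cvtColor(im,cv2.COLOR_BGR2HSV); m=np.zeros(im.shape[:2],np.uint8)
        s=np.s_[v-r:v+r,u-r:u+r]; m[s]=cv2.inRange(h,(12,90,40),(22,255,255))[s]; m=cv2.morphologyEx(m,cv2.MORPH_OPEN,np.ones((3,3),np.uint8))
        c=max(cv2.findContours(m,cv2.RETR_EXTERNAL,cv2.CHAIN_APPROX_NONE)[0],key=cv2.contourArea); obs[n]=cv2.convexHull(c)[:,0].astype(float); print(n,cv2.contourArea(c),cv2.boundingRect(c))
    V=np.array([[rr*a,rr*b,z] for rr,z in((52,0),(62,5),(62,10)) for a,b in dirs])
    def f(v):
        o=[]
        for n in obs:
            P=np.array([proj(C[n]["K"],C[n]["T"],p+v) for p in V]); o.append((P@dirs.T).max(0)-(obs[n]@dirs.T).max(0)-.3)
        return np.concatenate(o)
    r=least_squares(f,g,x_scale=10,loss="soft_l1"); print("disk",r.x.round(1),"rms",np.sqrt((f(r.x)**2).mean()).round(2)); return r.x
E
python3 - <<'E'
from disk import *
from go import *
to(617.7,249,192,98.7)
o=arm.get_obs(); R=np.array(o["tool_rot"]); g=np.array(o["tool_pos"])-247*R[:,0]; g[2]-=117.5; print("exp",g)
ims={n:cam(n)[0] for n in("scene","side")}
for n in ims: cv2.imwrite(f"pics/{n}5.png",ims[n])
b=disk(ims,g); print("in tool",(R.T@(b-o["tool_pos"])).round(1))
E
```

```text
13.1 j [-18.5, 28.9, -11.9, 92.2, 6.6, 59.6, -23.7] p [617.3, 244.1, 191.8] R [[-0.15, 0.989, -0.001], [0.989, 0.15, -0.0], [-0.0, -0.001, -1.0]] F [0.3, -0.6, -2.3] 14.4 107.5
yaw 98.65 delta tool [ 0.0047  0.0012 -0.0002] turn -0.0009
exp [ 6.54394855e+02 -4.40072774e-02  7.43346460e+01]
scene 1693.0 (290, 261, 51, 45)
side 1253.5 (253, 240, 48, 45)
disk [674.1   7.9  66.5] rms 7.0
in tool [-242.1   20.7  125.3]
```

```bash
python3 - <<'E'
from disk import *
ims={n:cv2.imread(f"pics/{n}4.png") for n in("scene","side")}
a=np.radians(100.77); R=np.array([[np.cos(a),np.sin(a),0],[np.sin(a),-np.cos(a),0],[0,0,-1]])
b=disk(ims,np.array([461,-30,74.]),27); print("in tool",(R.T@(b-[414.9,212.6,192.1])).round(1))
ims={"scene":cv2.imread("pics/scene0.png"),"side":cv2.imread("pics/side0.png")}
disk(ims,np.array([410,-231,12.]),27)
im=cv2.imread("pics/scene5.png");h=cv2.cvtColor(im,cv2.COLOR_BGR2HSV); print(h[275:305:3,315].tolist()); h=cv2.cvtColor(cv2.imread("pics/scene0.png"),cv2.COLOR_BGR2HSV); print(h[270,300:330:10].tolist(),h[300,300:330:10].tolist())
E
```

```text
scene 708.0 (291, 218, 38, 25)
side 878.0 (315, 216, 43, 28)
disk [474.3 -26.4  73.4] rms 1.05
in tool [-245.9   13.7  118.7]
scene 644.5 (235, 217, 36, 24)
side 555.5 (306, 192, 37, 22)
disk [ 413.6 -230.4   14. ] rms 0.59
[[15, 144, 108], [15, 145, 153], [16, 143, 180], [16, 144, 177], [16, 141, 184], [15, 142, 158], [15, 115, 62], [12, 155, 74], [12, 158, 71], [12, 154, 68]]
[[12, 148, 126], [13, 153, 115], [12, 156, 108]] [[12, 157, 70], [12, 157, 70], [13, 159, 69]]
```

```bash
sed -i 's/(12,90,40)/(14,100,40)/' disk.py; python3 - <<'E'
from disk import *
def run(k,p,yaw,g,r=27):
    ims={n:cv2.imread(f"pics/{n}{k}.png") for n in("scene","side")}
    a=np.radians(yaw); R=np.array([[np.cos(a),np.sin(a),0],[np.sin(a),-np.cos(a),0],[0,0,-1]])
    for s in(("scene","side"),("scene",),("side",)):
        b=disk({n:ims[n] for n in s},np.array(g,float),r); print(s,"in tool",(R.T@(b-p)).round(1))
run(4,[414.9,212.6,192.1],100.77,[465,-30,74]); run(5,[617.3,244.1,191.8],98.65,[656,0,74],30)
E
```

```text
scene 695.0 (291, 218, 38, 25)
side 873.5 (315, 216, 43, 28)
disk [474.2 -26.3  73. ] rms 1.1
('scene', 'side') in tool [-245.8   13.6  119.1]
scene 695.0 (291, 218, 38, 25)
disk [419.2 -33.8  30.7] rms 0.3
('scene',) in tool [-242.9  -41.8  161.4]
side 873.5 (315, 216, 43, 28)
disk [468.2 -40.   57.9] rms 0.24
('side',) in tool [-258.1    5.1  134.2]
scene 1004.5 (291, 261, 44, 31)
side 1042.5 (256, 240, 45, 30)
disk [665.2   2.   71.3] rms 0.5
('scene', 'side') in tool [-246.5   11.   120.5]
scene 1004.5 (291, 261, 44, 31)
disk [657.4   1.2  63.5] rms 0.48
('scene',) in tool [-246.2    3.1  128.3]
side 1042.5 (256, 240, 45, 30)
disk [661.  -11.5  58.2] rms 0.34
('side',) in tool [-259.3    4.8  133.6]
```

```bash
python3 - <<'E'
import re
s=open("disk.py").read()
s=s.replace("def disk(ims,g,r=32):","def disk(ims,g,r=32,sh=0.):").replace("r=least_squares(f,g,","z=g[2]; F=lambda w:f(np.array([w[0],w[1],z]))-w[2]; r=least_squares(F,[g[0],g[1],0],").replace('print("disk"','r.x,sh=np.array([r.x[0],r.x[1],z]),r.x[2]; print("grow",round(sh,2),"disk"')
open("disk.py","w").write(s)
E
python3 - <<'E'
from disk import *
def run(fs,p,yaw,g,r=27):
    ims={n:cv2.imread(f"pics/{f}.png") for n,f in fs.items()}
    a=np.radians(yaw); R=np.array([[np.cos(a),np.sin(a),0],[np.sin(a),-np.cos(a),0],[0,0,-1]])
    for s in(("scene","side"),("scene",),("side",)):
        b=disk({n:ims[n] for n in s},np.array(g,float),r); print(s,"in tool",(R.T@(b-p)).round(1))
run({"scene":"scene0","side":"side0"},[0,0,0],0,[411,-231,12])
run({"scene":"sc3","side":"s3"},[366,8.9,131.5],100.74,[412,-238,14])
run({"scene":"scene4","side":"side4"},[414.9,212.6,192.1],100.77,[465,-30,74]); run({"scene":"scene5","side":"side5"},[617.3,244.1,191.8],98.65,[656,0,74],30)
E
```

```text
scene 625.5 (235, 217, 35, 24)
side 546.5 (306, 192, 37, 22)
grow 0.43 disk [ 412.3 -231.7   12. ] rms 0.7
('scene', 'side') in tool [412.3 231.7 -12. ]
scene 625.5 (235, 217, 35, 24)
grow 0.49 disk [ 409.6 -231.7   12. ] rms 0.53
('scene',) in tool [409.6 231.7 -12. ]
side 546.5 (306, 192, 37, 22)
grow 0.38 disk [ 413.7 -231.7   12. ] rms 0.64
('side',) in tool [413.7 231.7 -12. ]
scene 631.5 (232, 218, 36, 24)
side 561.5 (303, 191, 36, 22)
grow 0.47 disk [ 420.4 -239.5   14. ] rms 0.8
('scene', 'side') in tool [-254.2    7.1  117.5]
scene 631.5 (232, 218, 36, 24)
grow 0.48 disk [ 417.5 -239.4   14. ] rms 0.52
('scene',) in tool [-253.6    4.3  117.5]
side 561.5 (303, 191, 36, 22)
grow 0.5 disk [ 422.1 -239.8   14. ] rms 0.8
('side',) in tool [-254.8    8.8  117.5]
scene 695.0 (291, 218, 38, 25)
side 873.5 (315, 216, 43, 28)
grow 0.51 disk [474.4 -26.1  74. ] rms 1.09
('scene', 'side') in tool [-245.6   13.9  118.1]
scene 695.0 (291, 218, 38, 25)
grow 0.75 disk [468.5 -28.1  74. ] rms 0.8
('scene',) in tool [-246.4    7.7  118.1]
side 873.5 (315, 216, 43, 28)
grow 0.35 disk [477.5 -22.5  74. ] rms 0.42
('side',) in tool [-242.6   17.6  118.1]
scene 1004.5 (291, 261, 44, 31)
side 1042.5 (256, 240, 45, 30)
grow 0.32 disk [666.6   3.3  74. ] rms 0.6
('scene', 'side') in tool [-245.4   12.5  117.8]
scene 1004.5 (291, 261, 44, 31)
grow 0.25 disk [667.1   2.3  74. ] rms 0.53
('scene',) in tool [-246.6   12.9  117.8]
side 1042.5 (256, 240, 45, 30)
grow 0.39 disk [666.6   5.1  74. ] rms 0.5
('side',) in tool [-243.7   12.8  117.8]
```

Request:
move_arm(deltas=[[255,0.0017,-0.0025,0,0],[255,0.0017,-0.0025,0.003,0],[255,0,0,0.006,0],[255,0,0,0.006,0],[255,0,0,0.004,0]])

```text
clock: 13.62
tool_pos: [612.3, 246.5, 171.6]
tool_rot: [[-0.15, 0.989, -0.001], [0.989, 0.15, -0.001], [-0.0, -0.001, -1.0]]
contact_force: [-0.2, -0.8, -2.1]
opening: 14.5
gripper_force: 107.5
```

Request:
move_arm(deltas=[[255,0,0,0.003,0],[255,0,0,0.003,0],[255,0,0,0.003,0],[255,0,0,0.003,0],[255,0,0,0.003,0]])

```text
clock: 14.03
tool_pos: [613.1, 246.7, 157.7]
tool_rot: [[-0.15, 0.989, 0.0], [0.989, 0.15, 0.0], [-0.0, 0.0, -1.0]]
contact_force: [0.2, 0.8, -1.4]
opening: 14.3
gripper_force: 107.5
```

Request:
move_arm(deltas=[[255,0,0,0.003,0],[255,0,0,0.003,0],[255,0,0,0.002,0],[255,0,0,0,0],[255,0,0,0,0]])

```text
clock: 14.45
tool_pos: [612.8, 246.8, 149.7]
tool_rot: [[-0.15, 0.989, -0.0], [0.989, 0.15, -0.0], [0.0, -0.0, -1.0]]
contact_force: [0.1, 0.0, -2.6]
opening: 13.9
gripper_force: 107.5
```

```bash
python3 - <<'E'
from disk import *
from go import *
to(612,254,150,98.7)
o=arm.get_obs(); R=np.array(o["tool_rot"]); g=np.array(o["tool_pos"])-246*R[:,0]+12*R[:,1]; g[2]=45
ims={n:cam(n)[0] for n in("scene","side")}
for n in ims: cv2.imwrite(f"pics/{n}6.png",ims[n])
b=disk(ims,g,30); print("in tool",(R.T@(b-o["tool_pos"])).round(1))
E
```

```text
14.45 j [-19.0, 31.0, -11.8, 94.8, 7.4, 55.0, -24.7] p [612.8, 246.8, 149.7] R [[-0.15, 0.989, -0.0], [0.989, 0.15, -0.0], [0.0, -0.0, -1.0]] F [0.1, 0.0, -2.6] 13.9 107.5
yaw 98.62 delta tool [ 0.0073  0.0003 -0.0003] turn -0.0013
scene 997.5 (293, 266, 42, 32)
side 1054.5 (259, 246, 45, 32)
grow 0.11 disk [660.3   5.1  45. ] rms 0.51
in tool [-246.1   10.8  104.7]
```

Request:
move_arm(deltas=[[255,0,0.003,0,0],[255,0,0.004,0,0],[255,0,0.004,0,0],[255,0,0,-0.002,0],[255,0,0,-0.004,0]])

```text
clock: 14.97
tool_pos: [623.7, 248.2, 155.4]
tool_rot: [[-0.15, 0.989, -0.001], [0.989, 0.15, -0.0], [-0.0, -0.001, -1.0]]
contact_force: [0.2, 0.1, -1.3]
opening: 14.3
gripper_force: 107.6
```

Request:
move_arm(deltas=[[255,0,0,-0.003,0],[255,0,0,-0.003,0],[255,0,0,-0.004,0],[255,0,0,-0.004,0],[255,0,0,0,0]])

```text
clock: 15.38
tool_pos: [624.1, 248.7, 171.0]
tool_rot: [[-0.15, 0.989, 0.001], [0.989, 0.15, 0.001], [0.001, 0.001, -1.0]]
contact_force: [0.7, 0.8, -2.6]
opening: 14.3
gripper_force: 107.6
```

Request:
move_arm(deltas=[[255,0,-0.0025,0,0],[255,0,-0.0025,0,0],[255,0,0,0.003,0],[255,0,0,0.004,0],[255,0,0,0.003,0]])

```text
clock: 15.8
tool_pos: [618.5, 247.4, 159.1]
tool_rot: [[-0.15, 0.989, -0.0], [0.989, 0.15, -0.0], [-0.0, -0.0, -1.0]]
contact_force: [0.4, 0.3, -2.6]
opening: 14.3
gripper_force: 107.5
```

Request:
move_arm(deltas=[[255,0,0,0.003,0],[255,0,0,0.003,0],[255,0,0,0.004,0],[255,0,0,0.001,0],[255,0,0,0,0]])

```text
clock: 16.22
tool_pos: [618.5, 247.5, 148.2]
tool_rot: [[-0.15, 0.989, -0.001], [0.989, 0.15, -0.0], [-0.0, -0.001, -1.0]]
contact_force: [-0.1, -0.1, -0.6]
opening: 14.4
gripper_force: 107.5
```

```bash
python3 - <<'E'
from disk import *
from go import *
to(612,254,150,98.7)
o=arm.get_obs(); R=np.array(o["tool_rot"]); g=np.array(o["tool_pos"])-246*R[:,0]; g[2]=45
ims={n:cam(n)[0] for n in("scene","side")}
for n in ims: cv2.imwrite(f"pics/{n}7.png",ims[n])
b=disk(ims,g,30); print("in tool",(R.T@(b-o["tool_pos"])).round(1))
E
```

```text
16.22 j [-18.9, 31.6, -11.7, 94.0, 7.4, 55.2, -24.5] p [618.5, 247.5, 148.2] R [[-0.15, 0.989, -0.001], [0.989, 0.15, -0.0], [-0.0, -0.001, -1.0]] F [-0.1, -0.1, -0.6] 14.4 107.5
yaw 98.62 delta tool [ 0.0074 -0.0055 -0.0018] turn -0.0013
scene 994.5 (293, 265, 42, 31)
side 1038.5 (261, 245, 44, 32)
grow 0.14 disk [654.9   4.5  45. ] rms 0.53
in tool [-245.6   -0.4  103.3]
```

```bash
python3 - <<'E'
from fit import *
S=C["scene"]; print("jar",ray(S["K"],S["T"],(440,259),60).round(0),"bowl",ray(S["K"],S["T"],(487,285),50).round(0)); c=wcam("w1"); print(ray(c["K"],c["T"],(414,101),60).round(0))
E
```

```text
jar [539. 376.  60.] bowl [623. 503.  50.]
[534. 378.  60.]
```

Request:
move_arm(deltas=[[255,0.01,0,0,0],[255,0.02,0,0,0],[255,0.025,0,0,0],[255,0.025,0,0,0],[255,0.02,0,0,0]])

```text
clock: 16.73
tool_pos: [602.8, 349.9, 149.2]
tool_rot: [[-0.151, 0.988, 0.0], [0.988, 0.151, 0.002], [0.002, 0.0, -1.0]]
contact_force: [-0.3, 0.4, -1.4]
opening: 14.4
gripper_force: 107.6
```

```bash
python3 - <<'E'
from disk import *
from go import *
ims={n:cam(n)[0] for n in("scene","side")}
disk(ims,np.array([655,4.5,45]),30)
to(437.3,411.6,240,83.22)
E
```

```text
scene 1002.5 (293, 265, 43, 31)
side 1039.0 (261, 245, 45, 32)
grow 0.02 disk [655.3   5.4  45. ] rms 0.55
16.83 j [-27.1, 34.3, -12.3, 89.2, 7.9, 57.2, -32.6] p [601.1, 353.5, 149.2] R [[-0.157, 0.988, -0.001], [0.988, 0.157, 0.005], [0.005, 0.0, -1.0]] F [-0.5, 1.0, -1.7] 14.3 107.7
yaw 99.02 delta tool [ 0.0835 -0.1527 -0.0904] turn 0.2758
```

Request:
move_arm(deltas=[[255,0.02,0,0,0],[255,0.02,0,-0.01,0],[255,0,0,-0.03,0],[255,0,0,-0.03,0],[255,0,0,-0.02,0]])

```text
clock: 17.25
tool_pos: [598.1, 387.3, 241.8]
tool_rot: [[-0.151, 0.989, 0.002], [0.989, 0.151, 0.002], [0.001, 0.003, -1.0]]
contact_force: [0.7, 0.1, -1.0]
opening: 14.0
gripper_force: 107.6
```

Request:
move_arm(deltas=[[255,0,-0.02,0,0.07],[255,0,-0.025,0,0.07],[255,0,-0.025,0,0.07],[255,0,-0.025,0,0.066],[255,0,-0.015,0,0]])

```text
clock: 17.67
tool_pos: [485.5, 384.5, 239.2]
tool_rot: [[0.128, 0.992, -0.001], [0.992, -0.128, 0.0], [0.0, -0.001, -1.0]]
contact_force: [-0.7, 0.3, -1.5]
opening: 14.4
gripper_force: 107.7
```

```bash
python3 - <<'E'
from go import *
to(437.3,411.6,220,83.22)
E
```

```text
17.67 j [-35.6, 22.2, -11.2, 96.0, 4.7, 62.3, -55.5] p [485.5, 384.5, 239.2] R [[0.128, 0.992, -0.001], [0.992, -0.128, 0.0], [0.0, -0.001, -1.0]] F [-0.7, 0.3, -1.5] 14.4 107.7
yaw 82.67 delta tool [ 0.0207 -0.0512  0.0192] turn -0.0095
```

Request:
move_arm(deltas=[[255,0.005,-0.013,0.004,-0.0095],[255,0.005,-0.013,0.005,0],[255,0.005,-0.013,0.005,0],[255,0.0057,-0.0122,0.005,0],[255,0,0,0,0]])

```text
clock: 18.08
tool_pos: [436.2, 412.9, 218.2]
tool_rot: [[0.111, 0.994, -0.003], [0.994, -0.111, -0.0], [-0.001, -0.003, -1.0]]
contact_force: [0.3, 0.4, -1.8]
opening: 14.3
gripper_force: 107.6
```

```bash
python3 - <<'E'
from go import *
to(437.3,411.6,120,83.22)
E
```

```text
18.08 j [-39.5, 21.8, -12.6, 99.7, 5.3, 59.3, -60.4] p [436.2, 412.9, 218.2] R [[0.111, 0.994, -0.003], [0.994, -0.111, -0.0], [-0.001, -0.003, -1.0]] F [0.3, 0.4, -1.8] 14.3 107.6
yaw 83.6 delta tool [-0.0011  0.0016  0.0982] turn 0.0067
```

Request:
move_arm(deltas=[[255,-0.0005,0.0008,0.015,0.0067],[255,-0.0006,0.0008,0.02,0],[255,0,0,0.02,0],[255,0,0,0.015,0],[255,0,0,0,0]])

```text
clock: 18.5
tool_pos: [440.5, 407.6, 146.2]
tool_rot: [[0.123, 0.992, -0.004], [0.992, -0.123, -0.005], [-0.005, -0.003, -1.0]]
contact_force: [-0.5, -0.6, -1.9]
opening: 14.0
gripper_force: 107.7
```

```bash
python3 - <<'E'
from go import *
to(437.3,411.6,120,83.22)
E
```

```text
18.5 j [-39.7, 26.3, -11.9, 103.3, 6.7, 51.4, -61.6] p [440.5, 407.6, 146.2] R [[0.123, 0.992, -0.004], [0.992, -0.123, -0.005], [-0.005, -0.003, -1.0]] F [-0.5, -0.6, -1.9] 14.0 107.7
yaw 82.94 delta tool [ 0.0037 -0.0036  0.0262] turn -0.0049
```

Request:
move_arm(deltas=[[255,0.002,-0.0018,0.003,-0.0049],[255,0.0017,-0.0018,0.003,0],[255,0,0,0.002,0],[255,0,0,0,0],[255,0,0,0,0]])

```text
clock: 18.92
tool_pos: [438.4, 413.9, 142.4]
tool_rot: [[0.117, 0.993, 0.001], [0.993, -0.117, 0.001], [0.001, 0.001, -1.0]]
contact_force: [1.2, 0.7, -1.0]
opening: 14.0
gripper_force: 107.7
```

```bash
python3 - <<'E'
from go import *
to(437.3,411.6,120,83.22)
E
```

```text
18.92 j [-40.1, 26.6, -12.0, 103.4, 6.9, 50.7, -62.0] p [438.4, 413.9, 142.4] R [[0.117, 0.993, 0.001], [0.993, -0.117, 0.001], [0.001, 0.001, -1.0]] F [1.2, 0.7, -1.0] 14.0 107.7
yaw 83.26 delta tool [-0.0024 -0.0008  0.0224] turn 0.0007
```

Request:
move_arm(deltas=[[255,-0.002,-0.001,0.005,0],[255,0,0,0.005,0],[255,0,0,0.005,0],[255,0,0,0.003,0],[255,0,0,0,0]])

```text
clock: 19.33
tool_pos: [436.5, 411.2, 122.7]
tool_rot: [[0.118, 0.993, -0.001], [0.993, -0.118, -0.001], [-0.001, -0.001, -1.0]]
contact_force: [-0.6, 0.2, -1.4]
opening: 14.5
gripper_force: 107.7
```

```bash
python3 - <<'E'
from go import *
to(437.3,411.6,120,83.22)
E
```

```text
19.33 j [-40.2, 27.8, -11.8, 104.5, 7.3, 48.5, -62.3] p [436.5, 411.2, 122.7] R [[0.118, 0.993, -0.001], [0.993, -0.118, -0.001], [-0.001, -0.001, -1.0]] F [-0.6, 0.2, -1.4] 14.5 107.7
yaw 83.25 delta tool [0.0005 0.0008 0.0027] turn 0.0006
```

Request:
move_arm(deltas=[[255,0.0005,0.0008,0.0015,0],[255,0,0,0.001,0],[255,0,0,0,0],[255,0,0,0,0],[255,0,0,0,0]])

```text
clock: 19.75
tool_pos: [437.9, 412.1, 121.4]
tool_rot: [[0.118, 0.993, 0.0], [0.993, -0.118, 0.0], [0.0, 0.0, -1.0]]
contact_force: [0.1, 0.1, -1.3]
opening: 14.2
gripper_force: 107.7
```

```bash
python3 - <<'E'
from go import *
to(437.3,411.6,120,83.22)
im=cam("side")[0]; im2=cam("scene")[0]
c=lambda im,x,y,w,h,s:cv2.resize(im[y:y+h,x:x+w],None,fx=s,fy=s,interpolation=cv2.INTER_CUBIC)
cv2.imwrite("pics/m4.png",np.hstack([c(im2,355,195,100,75,4),c(im,375,268,100,75,4)]))
E
```

```text
19.75 j [-40.2, 28.0, -11.8, 104.4, 7.4, 48.3, -62.3] p [437.9, 412.1, 121.4] R [[0.118, 0.993, 0.0], [0.993, -0.118, 0.0], [0.0, 0.0, -1.0]] F [0.1, 0.1, -1.3] 14.2 107.7
yaw 83.25 delta tool [-0.0006 -0.0005  0.0014] turn 0.0004
```

Lower until contact shows.

Request:
move_arm(deltas=[[255,0,0,0.001,0],[255,0,0,0,0],[255,0,0,0.0008,0],[255,0,0,0,0],[255,0,0,0,0]])

```text
clock: 20.27
tool_pos: [437.9, 412.0, 119.7]
tool_rot: [[0.118, 0.993, 0.0], [0.993, -0.118, -0.0], [-0.0, 0.0, -1.0]]
contact_force: [-0.4, -0.3, 2.1]
opening: 14.2
gripper_force: 108.1
```

```bash
python3 - <<'E'
from go import *
to(437.3,411.6,120,83.22)
E
```

```text
20.27 j [-40.3, 28.1, -11.7, 104.5, 7.4, 48.2, -62.4] p [437.9, 412.0, 119.7] R [[0.118, 0.993, 0.0], [0.993, -0.118, -0.0], [-0.0, 0.0, -1.0]] F [-0.4, -0.3, 2.1] 14.2 108.1
yaw 83.24 delta tool [-0.0004 -0.0006 -0.0003] turn 0.0004
```

Request:
move_arm(deltas=[[180,0,0,0,0],[120,0,0,0,0],[60,0,0,0,0],[0,0,0,0,0],[0,0,0,0,0]])

```text
clock: 20.68
tool_pos: [437.7, 412.2, 119.4]
tool_rot: [[0.117, 0.993, -0.0], [0.993, -0.117, 0.0], [0.0, -0.0, -1.0]]
contact_force: [0.8, -0.4, -0.7]
opening: 72.0
gripper_force: 0.0
```

Request:
move_arm(deltas=[[0,0,0,0,0],[0,0,0,-0.01,0],[0,0,0,-0.02,0],[0,0,0,-0.03,0],[0,0,0,-0.03,0]])

```text
clock: 21.1
tool_pos: [437.3, 411.7, 210.6]
tool_rot: [[0.117, 0.993, -0.001], [0.993, -0.117, -0.001], [-0.001, -0.001, -1.0]]
contact_force: [0.4, 0.6, -0.1]
opening: 85.1
gripper_force: 0.0
```

Request:
move_arm(deltas=[[0,0.02,0,-0.03,0],[0,0.02,0,-0.03,0],[0,0.02,0,-0.02,0],[0,0,0,0,0],[0,0,0,0,0]])

```text
clock: 21.52
tool_pos: [444.6, 473.2, 291.4]
tool_rot: [[0.116, 0.993, 0.002], [0.993, -0.116, 0.003], [0.003, 0.001, -1.0]]
contact_force: [0.5, -0.3, -1.0]
opening: 85.1
gripper_force: 0.0
```

```bash
python3 - <<'E'
from disk import *
rec()
im=cam("side")[0]; im2=cam("scene")[0]
disk({"scene":im2,"side":im},np.array([655,4.5,45]),30)
c=lambda im,x,y,w,h,s:cv2.resize(im[y:y+h,x:x+w],None,fx=s,fy=s,interpolation=cv2.INTER_CUBIC)
cv2.imwrite("pics/m5.png",np.vstack([np.hstack([c(im2,355,195,100,75,4),c(im,375,268,100,75,4)]),np.hstack([c(im2,270,250,100,75,4),c(im,240,230,100,75,4)])]))
E
```

```text
21.52 j [-43.0, 22.8, -12.7, 88.2, 5.2, 69.3, -63.2] p [444.6, 473.2, 291.4] R [[0.116, 0.993, 0.002], [0.993, -0.116, 0.003], [0.003, 0.001, -1.0]] F [0.5, -0.3, -1.0] 85.1 0.0
scene 1023.0 (293, 265, 44, 31)
side 1048.0 (261, 245, 45, 32)
grow -0.02 disk [654.4   5.2  45. ] rms 0.7
```

View pics/m5.png

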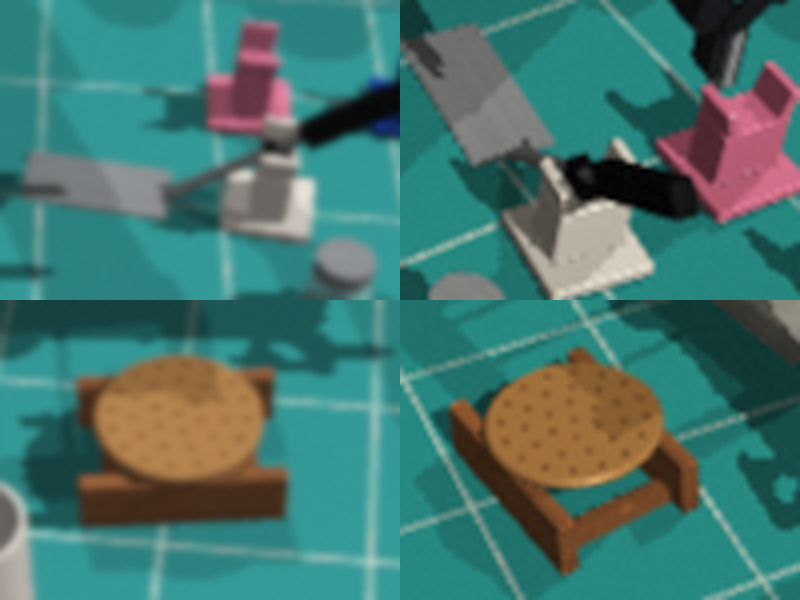

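```bash
python3 -c "
from station import order
print(order.job_done())"
```

```text
the job is handed in; nothing more can be done
None
```

The crispbread lies flat, right side up, within about 3 mm of centre on the cooling rack's two rails, and the turner is back on its white rest as found. I handed the job in at about 22 s of the 66 s allowed, with the gripper clear of everything.

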